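# Sort tubing forceps by whether the ratchet holds

## Robot

A 6-joint arm with a two-finger parallel gripper is mounted at the origin on the work surface. World frame = base frame: x ahead of the robot, y to its left, z up, the work surface at z = 0. Lengths are in m, angles in rad, forces in N, time in s.
With the tool pointing down it reaches from about 0.35 to 0.975 m from the base axis. Payload 17.4 kg.
Tool frame: the origin (TCP) lies midway between the tips of the shut fingers; the grasp point (between the pads) lies 19 mm behind it; z points along the fingers, y is the line along which they close (so a half turn about z gives the same grasp; the last joint's range is limited). The gripper opens to 85 mm and grips with 20 to 120 N. Pads are 22 mm wide; open, the fingers measure 114 mm over their backs; the gripper's body (76 mm by 85 mm) begins 54 mm behind the grasp point. The pads swing forward as they close: fully open they stand 13 mm farther back than shut.
Start: joints at [1.224, 0.116, 1.442, -0, 1.584, -0.038], TCP at [0.205, 0.643, 0.231] pointing down, gripper open.
Joint ranges: [-2.83, 2.83], [-0.83, 2.19], [0.07, 2.5], [-1.14, 4.28], [0.01, 3], [-2.97, 2.97]. Speed limits (rad/s): [1.89, 1.89, 2.22, 3.14, 3.14, 3.14].

## Interface

Orientations are given as a unit quaternion [x, y, z, w].
In Python, from cell import * gives the robot as it stands. The module is installed in compiled form; this text tells all that it offers.
- The arm moves only by the tool move_arm, never from a script. Its argument "increments" is a list of rows, each a list of 2 entries, a list of its own where there are three numbers: the shift along the tool's x, y, z in m, then the turn about the tool's z in rad. A call has 1 to 8 rows; each row is the pose to reach, as a shift and turn from the pose commanded when the call began, along the tool's axes at that moment; what a row does not reach only later rows make up. A row lasts 1/10 s, in which the tool goes at most 50 mm and 8.59 degrees, less where a joint would pass 70% of its speed; a pose out of reach is approached as far as the arm can. A call with a gripper value outside its range is refused whole. "claw" is the finger opening in m, from 0 to 0.0854, set as the call begins (left out, the last holds). The fingers move at their own pace and stop on an object; "squeeze" is the grip in N (left out, the last holds). Time passes only in rows, so rows that repeat a pose let the fingers close. It gives the time, the measured TCP pose, the force, the opening and the grip force at its end, in the units of the state.
- sense(): the state, without advancing time (a new reading comes with each control period).
- capture(name): name is "side" or "top" or "wrist"; returns (picture, depth): 420x560x3 uint8, red, green, blue; 420x560 float32, m along the optical axis (not along the pixel's ray), 0 where there is no reading.
- camera_info(name): a dict with "mtx" (3x3 intrinsics, pixels), "rvec" (rotation vector, rad) and "tvec" (3), from world to camera coordinates, as OpenCV has them. Camera axes: x right, y down, z forward; pixel columns grow to the right and rows downward; lengths in m; the calibration is good to about 2 mm. A picture is of the moment at which its call begins: read the wrist's pose just before it. camera_info takes no time and is no camera call; for the wrist camera it gives the pose at the moment of the call.
- hand_in(): hands the job in; it is judged then, once.
Trained networks look in the newest picture that a camera, given by its name, has taken for a name from the list of things; names that differ only in an ending like _2 or _b are one class to them, and where a whole thing is asked for, a point or a joint stands for the part that bears it (a point fixed in the world has none). Each returns a list of dicts, best first, with "score" (0 to 1); they miss things now and then, are a little off and sometimes report something else, mostly with a low value. They report only what shows in the picture. A call takes as long as a camera call. They do not tell look-alikes from the thing itself.
- look_for(camera, query): "bbox" ([centre column, centre row, width, height] in pixels, round what is visible of it).
- masks_of(camera, query): "region" (420x560 bool, what is visible of it) and "bbox" ([centre column, centre row, width, height] in pixels, round what is visible of it).
The state is a dict: "time_s": time; "joints": joint angles; "joint_velocities": joint speeds; "joint_efforts": joint torques, N m; "position": TCP position; "eef_rot": TCP orientation; "wrist_force": force on the tool from outside, world axes, zero at the start; "torque": the same for the moment, N m; "gripper_width": opening from 0.0 (shut) to 1.0 (fully open); "grip_force": force on a finger pad.
Only numpy, scipy, OpenCV 4.12 (cv2) and the standard library are available. Lean on these libraries where they do the work, as an engineer would, in place of code of your own. Each camera call takes 0.05 s, during which the arm holds its last target. There are 200 camera calls.

## Task

Take the three tubing forceps out of the post holder and find out for each, by easing your grip on its handles, whether its ratchet keeps the jaws shut or lets them spring open. Lay the ones that stay shut flat in the walled tray, and the ones that spring open flat on the flat grooved board with room to open. Leave the jar, the beaker and the box where they are.

Things in the scene. Friction and masses are not known exactly. Their poses are not given: they have to be found in the camera images.
- clamp_a: one of three like dark grey plastic locking tubing forceps (scissor-like), lying flat in the holder; 173 long, 16 thick, 0.12-0.2 kg. Origin: underside, midway between the two straight handles. x along it: jaw tips 98 ahead (+x), finger rings end 78 behind; z up. Handles straight from 45 behind to 20 ahead, each 10 wide, 16 high; when shut 44 over their outsides, rings 66. Hinge pin 45 ahead.
- clamp_b: second forceps; sizes and frame as clamp_a. The -y handle is fixed to this body, the +y handle swings outward as the jaws open. In all three a spring pushes the handles apart: 6.5 N at the origin when shut, 3 N fully open; free to move they open in 0.2 s to 56 over the handles at the origin, 97 over the rings. Squeezing the handles shuts them again, without changing the ratchet.
- clamp_c: third forceps; sizes and frame as clamp_a. In any number of the three, none to all, a ratchet hidden inside holds and they stay shut, with about 1.5 of play at the origin; in the others it has failed and they spring open. In the holder they look alike: it shows only once out of the posts with the grip eased below the spring's force, or let go.
- clamp_a_arm (a joint): opening angle of clamp_a, rad: 0 shut, 0.26 fully open. In the holder it reads 0 to 0.02 whether the ratchet is good or failed; out of the holder and not squeezed, about 0.03 if the ratchet holds, over 0.2 if not.
- clamp_b_arm (a joint): opening angle of clamp_b, rad: 0 shut, 0.26 fully open. In the holder it reads 0 to 0.02 whether the ratchet is good or failed; out of the holder and not squeezed, about 0.03 if the ratchet holds, over 0.2 if not.
- clamp_c_arm (a joint): opening angle of clamp_c, rad: 0 shut, 0.26 fully open. In the holder it reads 0 to 0.02 whether the ratchet is good or failed; out of the holder and not squeezed, about 0.03 if the ratchet holds, over 0.2 if not.
- holder: fixed steel plate 200 (its x) by 310 (its y), 8 thick, origin under its centre. Three lanes, 95 apart in y; the forceps lie on the plate along its x. Per lane two posts, 8 across, 20 tall above the plate, stand against the outsides of the handles 30 behind the forceps' origin and keep them shut (1 to spare). Lift straight up over 20 to clear them.
- tray: fixed stainless tray with upright walls, for forceps that stay shut: 200 (its x) by 310 (its y) outside, 26 tall, walls and floor 3 thick. Origin: centre of the underside. Holds three side by side, 95 apart in its y and lengthwise along its x; forceps' origin best at tray x = -10.
- board: fixed flat stainless draining board, thin grooves, no walls or posts, for forceps that spring open: 200 (its x) by 310 (its y), 8 thick. Origin: centre of the underside. Holds three open ones side by side, 95 apart in its y and lengthwise along its x; forceps' origin best at board x = -10.
- reagent_jar: bystander: amber glass jar with black cap, 60 across, 65 tall, origin under its centre
- beaker: bystander: glass beaker, 60 across, 70 tall, origin under its centre
- vial_box: bystander: cardboard box 60 x 110 x 45 tall, origin under its centre
Not all that is in view belongs to the job. Leave any orange or turquoise look-alike of the clamp_a alone.

How it is judged:
By the outcome, as a careful person would: the job done as asked, in the order asked, and still so for the second after the job is handed in, with the robot touching nothing.
It also fails if it takes over 72 s, if anything falls off the work surface, if the arm or the gripper's body presses on something with over 40 N, if the wrist force passes 120 N, or if a joint passes its speed limit or range.

## Working session

There is one attempt and no reset: what is moved stays moved. The work goes in short steps, Python scripts to look and compute and a tool call to move; the robot and the scene stay as the last step left them, time stands still between calls to the robot, and variables do not carry over. Pictures are saved under pics/ and viewed, at most 10 in all, crops included, and the job is handed in when it is done.

Besides the shell and the picture viewer there is one more tool, called after "Emit:" as a command line: name --argument value ..., lists and objects as JSON in quotes. move_arm: Moves the arm, as the interface text tells. Its arguments: {"type":"object","properties":{"increments":{"type":"array","items":{"type":"array"}},"claw":{"type":"number"},"squeeze":{"type":"number"}},"required":["increments"]}

```bash
mkdir -p pics
cat > h.py <<'E'
from cell import *
import numpy as np, cv2
def cam(n):
    i=camera_info(n); R=cv2.Rodrigues(np.array(i['rvec'],float))[0]; return np.array(i['mtx'],float),R,np.array(i['tvec'],float).ravel()
def cloud(n,d,C=None):
    K,R,t=C or cam(n); v,u=np.mgrid[:d.shape[0],:d.shape[1]]
    p=np.stack([(u-K[0,2])/K[0,0]*d,(v-K[1,2])/K[1,1]*d,d],-1)
    return (p-t)@R   # R^T(p-t)
def save(n,im,s=1): cv2.imwrite('pics/'+n,cv2.resize(im[:,:,::-1],None,fx=s,fy=s,interpolation=cv2.INTER_CUBIC))
E
python3 - <<'E'
from h import *
s=sense(); print(s)
im,d=capture('top'); save('top1.png',im,1.4); np.savez('top1.npz',im=im,d=d)
P=cloud('top',d)
for q in ['clamp_a','holder','tray','board','reagent_jar','beaker','vial_box']:
    for m in masks_of('top',q):
        r=m['region']&(d>0); p=P[r]
        if len(p)<10: continue
        print(q,round(m['score'],2),np.round(m['bbox'],0),np.round(np.median(p,0),3),cv2.minAreaRect(p[:,:2].astype(np.float32)*1000))
E
```

```text
{'time_s': 0.0, 'joints': array([ 1.22420284e+00,  1.16492277e-01,  1.44231186e+00, -3.67528508e-05,
        1.58399537e+00, -3.77960163e-02]), 'joint_velocities': array([-3.07712095e-04,  1.12724395e-04,  4.00874875e-04, -6.35647971e-04,
       -1.69651574e-03,  6.31501709e-05]), 'joint_efforts': array([-1.90747145e-03, -7.32014608e+01, -6.32471251e+01, -1.30924823e-04,
        6.49339097e-03,  7.69277847e-06]), 'position': array([0.20508747, 0.64287325, 0.230529  ]), 'eef_rot': array([ 1.53786217e-01,  9.88103960e-01, -5.95824911e-04, -9.72259349e-05]), 'wrist_force': array([-0.11513397, -0.12011004,  0.24671151]), 'torque': array([-0.03718146, -0.0329765 ,  0.03389333]), 'grip_force': 0.0, 'gripper_width': 1.001086400869804}
clamp_a 0.9 [153. 183.  51.  39.] [0.625 0.539 0.013] ((614.6327514648438, 531.9888305664062), (172.1078643798828, 54.622737884521484), 51.94127655029297)
clamp_a 0.87 [238. 213.  56.  21.] [0.55  0.26  0.021] ((540.210693359375, 269.14337158203125), (57.9217643737793, 169.24404907226562), 0.3957517147064209)
clamp_a 0.68 [245. 178.  60.  24.] [0.641 0.237 0.0
[... 962 characters left out ...]
59521484375), (204.3610076904297, 314.2890625), 87.19239044189453)
reagent_jar 0.95 [281. 131.  23.  28.] [0.771 0.151 0.061] ((778.2499389648438, 150.21121215820312), (54.57333755493164, 56.689208984375), 73.06690979003906)
beaker 0.9 [382. 131.  24.  28.] [ 0.782 -0.16   0.032] ((780.7054443359375, -166.7222442626953), (58.13752746582031, 86.77751159667969), 32.78944396972656)
beaker 0.27 [337. 134.  40.  24.] [ 0.767 -0.016  0.044] ((772.3145141601562, -17.67076873779297), (110.22859191894531, 61.32333755493164), 89.36894226074219)
vial_box 0.78 [336. 134.  34.  26.] [ 0.767 -0.016  0.044] ((778.7691040039062, -19.60010528564453), (113.94485473632812, 74.2741470336914), 89.36894226074219)
```

View pics/top1.png

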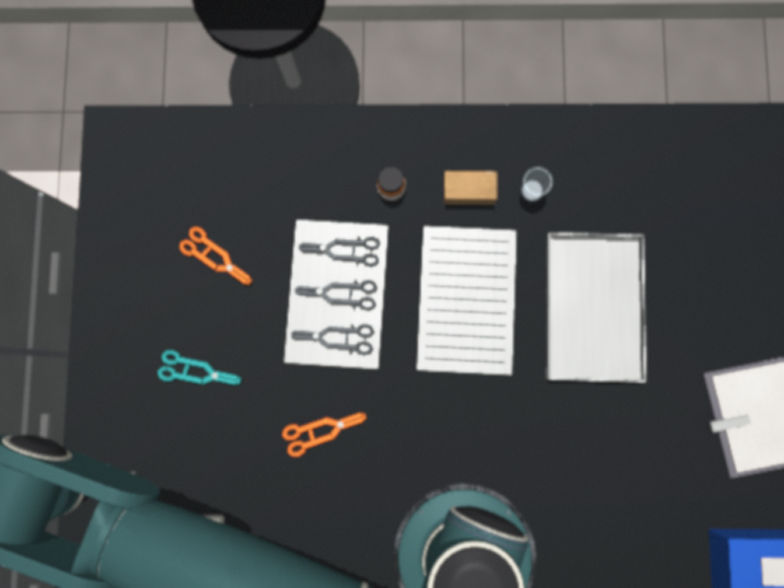

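Run:
```python
from h import *
z=np.load('top1.npz'); im,d=z['im'],z['d']
save('crop1.png',im[150:275,110:290],4.4)
```

```text
(no output)
```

View pics/crop1.png

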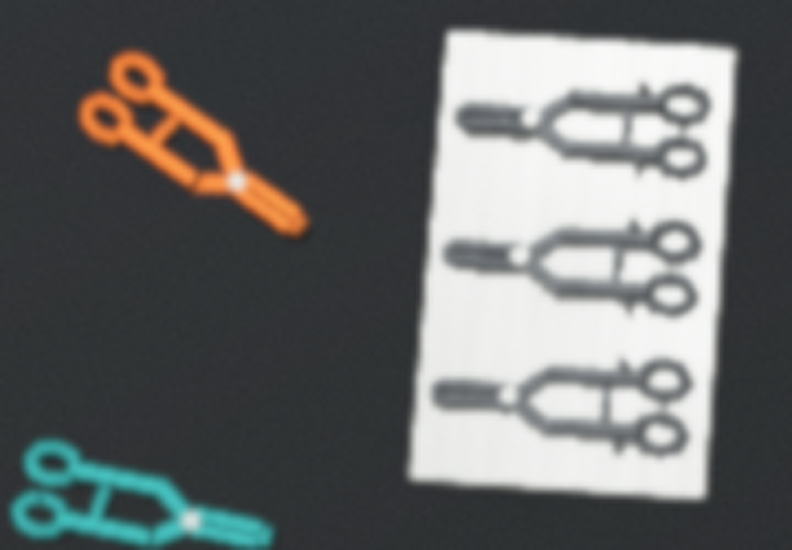

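The three dark grey forceps sit in the holder on the left, at about (240,178), (240,211) and (238,242). These are the ones meant: dark grey and between posts. The orange pair at (153,183) and (232,310) and the turquoise one at (142,263) lie outside the holder and are decoys. The jaws point to +y. The grooved board is in the middle and the walled tray is on the right.

```bash
cat >> h.py <<'E'
def inc(x,y,z,ang):
    """print tool-frame shift+turn to bring TCP to x,y,z with tool y at world angle ang (deg), tool down"""
    s=sense(); from scipy.spatial.transform import Rotation as Ro
    R=Ro.from_quat(s['eef_rot']).as_matrix(); dl=R.T@(np.array([x,y,z])-s['position'])
    a=np.degrees(np.arctan2(R[1,1],R[0,1])); th=-((ang-a+180)%360-180)
    print('pos',np.round(s['position'],4),'ang',round(a,2),'inc',np.round(dl,4),'turn',round(np.radians(th),4),'t',round(s['time_s'],2))
E
python3 - <<'E'
from h import *
z=np.load('top1.npz'); im,d=z['im'],z['d']; P=cloud('top',d)
for q,zz in (('holder',.008),('board',.008),('tray',.026)):
    m=masks_of('top',q)[0]['region']&(d>0); 
    m=cv2.morphologyEx(m.astype(np.uint8),cv2.MORPH_CLOSE,np.ones((9,9)))>0
    m=m&(d>0); p=P[m]
    print(q,cv2.minAreaRect(p[:,:2].astype(np.float32)*1000), np.percentile(p[:,2],[5,50,95]))
K,R,t=cam('wrist'); print('wristcam',-R.T@t, R[2], K[0,0])
inc(.546,.25,.25,-3.4)
print(sense()['time_s'])
E
```

```text
holder ((545.9360961914062, 271.4831848144531), (204.59214782714844, 311.60260009765625), 86.58367919921875) [0.00206944 0.00802768 0.02403719]
board ((534.3261108398438, -12.84759521484375), (204.3610076904297, 314.2890625), 87.19239044189453) [0.00201142 0.00711358 0.01216608]
tray ((519.1045532226562, -280.9053649902344), (212.62908935546875, 322.2532043457031), 85.8799057006836) [-0.0027402   0.0026594   0.02093798]
wristcam [0.13647496 0.66561299 0.37365889] [ 0.27049679 -0.08724038 -0.95875993] 342.4055261553655
pos [0.2052 0.6431 0.2313] ang 72.31 inc [-0.4442 -0.2709 -0.0187] turn 1.3214 t 0.55
0.55
```

Emit:
move_arm --increments '[[[-0.444, -0.271, -0.019], 1.32], [[-0.444, -0.271, -0.019], 1.32], [[-0.444, -0.271, -0.019], 1.32], [[-0.444, -0.271, -0.019], 1.32], [[-0.444, -0.271, -0.019], 1.32], [[-0.444, -0.271, -0.019], 1.32], [[-0.444, -0.271, -0.019], 1.32], [[-0.444, -0.271, -0.019], 1.32]]'

```text
time_s: 1.35
position: [0.4679, 0.3392, 0.2463]
eef_rot: [0.687, 0.727, 0.0, 0.0]
wrist_force: [1.4, 0.8, 0.4]
gripper_width: 0.999
grip_force: 0.0
```

Run:
```python
from h import *
inc(.546,.25,.25,-3.4); print(sense()['joint_velocities'])
```

```text
pos [0.4679 0.3392 0.2463] ang 3.2 inc [-0.0934  0.073  -0.0037] turn 0.1152 t 1.35
[-0.86521153  0.05241342 -0.07771326 -0.00215899  0.02382813  0.63098896]
```

Emit:
move_arm --increments '[[[-0.08, 0.065, 0], 0.1], [[-0.08, 0.065, 0], 0.1], [[-0.08, 0.065, 0], 0.1], [[-0.08, 0.065, 0], 0.1], [[-0.08, 0.065, 0], 0.1]]'

```text
time_s: 1.85
position: [0.5363, 0.2657, 0.2459]
eef_rot: [0.72, 0.694, 0.0, -0.0]
wrist_force: [-0.2, 0.1, -0.4]
gripper_width: 1.0
grip_force: 0.0
```

Run:
```python
from h import *
inc(.546,.25,.25,-3.4)
C=cam('wrist'); im,d=capture('wrist'); save('w1.png',im,1.4); P=cloud('wrist',d,C); np.savez('w1.npz',im=im,d=d,P=P)
for m in masks_of('wrist','clamp_a'):
    r=m['region']&(d>0); p=P[r]; p=p[(p[:,2]>.014)&(p[:,2]<.035)]
    if len(p)<30: continue
    print(round(m['score'],2),np.round(m['bbox']),np.round(np.median(p,0),4),cv2.minAreaRect(p[:,:2].astype(np.float32)*1000))
m=masks_of('wrist','holder')[0]; print(np.round(m['bbox']))
h=(np.abs(P[...,2]-.008)<.004)&(cv2.dilate(m['region'].astype(np.uint8),np.ones((15,15)))>0); print(cv2.minAreaRect(P[h][:,:2].astype(np.float32)*1000))
inc(.546,.25,.25,-3.4)
```

```text
pos [0.5363 0.2657 0.2459] ang -2.15 inc [-0.0153  0.0103 -0.0041] turn 0.0217 t 1.85
0.92 [368. 170.  54. 162.] [0.6419 0.2588 0.0227] ((639.8470458984375, 265.7799072265625), (175.54270935058594, 66.26581573486328), 87.0025863647461)
0.91 [207. 163.  59. 163.] [0.4542 0.2719 0.0228] ((454.5723876953125, 277.85699462890625), (174.9068603515625, 65.48768615722656), 83.65327453613281)
0.83 [ 39. 156.  74. 161.] [0.2704 0.2801 0.0159] ((262.78338623046875, 276.4124450683594), (45.2875862121582, 140.37445068359375), 20.117145538330078)
0.56 [287. 166.  56. 162.] [0.5482 0.2601 0.0231] ((536.0940551757812, 269.17034912109375), (65.38842010498047, 175.87730407714844), 4.16938591003418)
[293. 166. 297. 186.]
((545.490234375, 270.7616271972656), (200.18858337402344, 310.3785095214844), 86.35603332519531)
pos [0.536  0.2662 0.246 ] ang -2.08 inc [-0.0158  0.0105 -0.004 ] turn 0.023 t 2.0
```

View pics/w1.png

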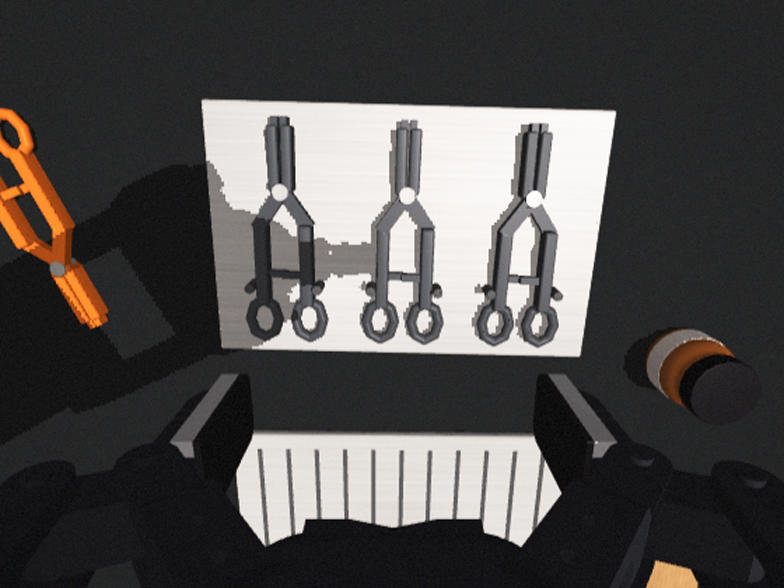

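The wrist view shows the holder with three dark forceps at x≈278, 405 and 530 (in the enlarged picture), the posts near their rings, jaws away, and an orange decoy at left. Next I measure each one in the holder frame.

Run:
```python
from h import *
z=np.load('w1.npz'); P=z['P']; im=z['im'].astype(int)
c=np.array([.5455,.2708]); a=np.radians(86.4); u=np.array([np.cos(a),np.sin(a)]); v=np.array([-u[1],u[0]])
for L in (-95,0,95):
    q=(P[...,:2]-c); X=q@u*1000; Y=q@v*1000-L; Z=P[...,2]*1000
    m=(abs(Y)<46)&(abs(X)<105)&(Z>19)&(Z<32)&(im.max(-1)<140)
    x=X[m];y=Y[m]
    print(L,'x ext',np.percentile(x,[.3,99.7]).round(1),'z',np.percentile(Z[m],[50,90]).round(1))
    for x0 in (-34,-22,-10,2):
        s=abs(x-x0)<4; yy=y[s]; print('  ',x0,'-y',np.percentile(yy[yy<0],[3,97]).round(1),'+y',np.percentile(yy[yy>0],[3,97]).round(1))
    s=x>50; print('  jaw y',y[s].mean().round(1))
```

```text
-95 x ext [-84.   85.6] z [23.3 24.8]
   -34 -y [-28.3  -2.5] +y [ 9.4 28.8]
   -22 -y [-21.7 -12.7] +y [12.8 22.2]
   -10 -y [-21.3 -12.7] +y [13. 22.]
   2 -y [-21.6 -12.6] +y [12.9 21.9]
  jaw y 0.5
0 x ext [-84.2  87.3] z [23.4 24.8]
   -34 -y [-28.5  -2.6] +y [13.1 27.5]
   -22 -y [-21.8 -12.9] +y [12.3 21.1]
   -10 -y [-22.3 -13.4] +y [12.5 21.2]
   2 -y [-21.7 -13. ] +y [12.8 21.5]
  jaw y -0.2
95 x ext [-84.2  88.5] z [23.3 24.8]
   -34 -y [-29.5  -1.9] +y [ 9.4 27.8]
   -22 -y [-23.  -13.7] +y [11.9 21.2]
   -10 -y [-22.7 -12.9] +y [11.9 20.8]
   2 -y [-22.8 -13.2] +y [11.8 21.1]
  jaw y -1.2
```

Emit:
move_arm --increments '[[[0, 0.0096, 0.05], 0.0265], [[0, 0.0096, 0.1], 0.0265], [[0, 0.0096, 0.15], 0.0265], [[0, 0.0096, 0.19], 0.0265], [[0, 0.0096, 0.19], 0.0265], [[0, 0.0096, 0.19], 0.0265]]' --claw 0.065 --squeeze 25

```text
time_s: 2.6
position: [0.5463, 0.2655, 0.0571]
eef_rot: [0.729, 0.684, 0.0, 0.0]
wrist_force: [0.9, 0.1, 0.8]
gripper_width: 0.765
grip_force: 0.0
```

Run:
```python
from h import *
inc(.5456,.2658,.010,-3.6)
```

```text
pos [0.5463 0.2655 0.0571] ang -3.64 inc [ 0.0003 -0.0007  0.0471] turn -0.0007 t 2.6
```

Emit:
move_arm --increments '[[[0, -0.0005, 0.025], 0], [[0, -0.0005, 0.04], 0], [[0, -0.0005, 0.047], 0], [[0, -0.0005, 0.047], 0], [[0, -0.0005, 0.047], 0]]'

```text
time_s: 3.1
position: [0.5464, 0.2651, 0.0101]
eef_rot: [0.73, 0.684, 0.001, 0.0]
wrist_force: [0.2, -0.3, 0.4]
gripper_width: 0.76
grip_force: 0.0
```

Emit:
move_arm --increments '[[[0, 0, 0], 0], [[0, 0, 0], 0], [[0, 0, 0], 0], [[0, 0, 0], 0], [[0, 0, 0], 0]]' --claw 0.03 --squeeze 25

```text
time_s: 3.6
position: [0.5463, 0.265, 0.01]
eef_rot: [0.73, 0.684, 0.001, 0.0]
wrist_force: [-2.0, -0.4, 5.7]
gripper_width: 0.505
grip_force: 25.8
```

Emit:
move_arm --increments '[[[0, 0, -0.015], 0], [[0, 0, -0.04], 0], [[0, 0, -0.08], 0], [[0, 0, -0.11], 0], [[0, 0, -0.11], 0], [[0, 0, -0.11], 0]]'

```text
time_s: 4.2
position: [0.546, 0.2649, 0.12]
eef_rot: [0.73, 0.684, 0.001, 0.0]
wrist_force: [0.3, 1.0, -2.6]
gripper_width: 0.5
grip_force: 26.3
```

Run:
```python
from h import *
s=sense(); print(s['gripper_width']*85.4,s['grip_force'],s['wrist_force'])
im,d=capture('wrist'); save('w2.png',im,1.4)
inc(.5343,-.0128,.12,-3.0)
```

```text
42.72474129895873 26.31781965494156 [ 0.3090083   0.96616734 -2.55575447]
pos [0.5455 0.2647 0.1187] ang -3.7 inc [-0.2776  0.0067 -0.0013] turn -0.0121 t 4.25
```

View pics/w2.png

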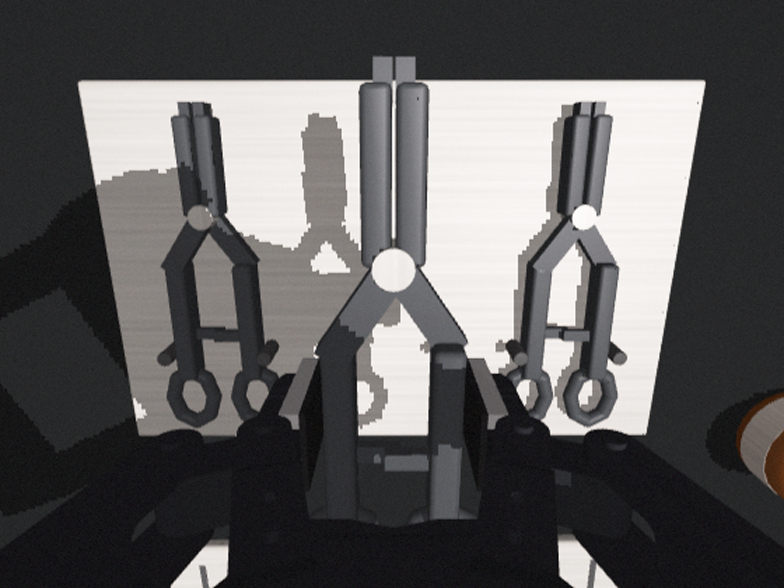

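The middle forceps is held level by its handles and the rest are undisturbed. Next I carry it over the board's middle.

Emit:
move_arm --increments '[[[-0.03, 0.0016, 0], -0.003], [[-0.075, 0.004, 0], -0.006], [[-0.12, 0.0062, 0], -0.01], [[-0.165, 0.0086, 0], -0.0157], [[-0.21, 0.011, 0.02], -0.0157], [[-0.25, 0.013, 0.03], -0.0157], [[-0.275, 0.0143, 0.04], -0.0157], [[-0.2856, 0.0148, 0.05], -0.0157]]' --squeeze 40

```text
time_s: 5.05
position: [0.5413, -0.0231, 0.0672]
eef_rot: [0.725, 0.689, -0.001, -0.001]
wrist_force: [0.1, -0.6, -2.3]
gripper_width: 0.493
grip_force: 44.8
```

Emit:
move_arm --increments '[[[0, 0, 0], 0], [[0, 0, 0], 0]]'

```text
time_s: 5.25
position: [0.542, -0.0204, 0.0684]
eef_rot: [0.724, 0.69, -0.0, -0.001]
wrist_force: [-1.2, 0.5, -1.6]
gripper_width: 0.492
grip_force: 44.8
```

Run:
```python
from h import *
s=sense(); print(s['gripper_width']*85.4,s['grip_force'],s['wrist_force'])
C=cam('wrist'); im,d=capture('wrist'); P=cloud('wrist',d,C)
m=masks_of('wrist','board'); print(len(m))
Z=P[...,2]; b=(d>0)&(im.min(-1)>130)&(abs(Z-.008)<.006)&(P[...,1]<.14)
p=P[b]; print(cv2.minAreaRect(p[:,:2].astype(np.float32)*1000), np.median(p[:,2]))
# far (+y) edge and side extents
inc(.5419,-.0212,.0105,-2.8)
```

```text
42.04826872032547 44.77513611316681 [-1.20985514  0.53164786 -1.56322447]
1
((531.2301025390625, -44.01593017578125), (269.4625244140625, 310.44561767578125), 87.18616485595703) 0.007835657359613545
pos [ 0.5424 -0.0201  0.0692] ang -2.73 inc [-0.0011 -0.0005  0.0587] turn 0.0012 t 5.35
```

Emit:
move_arm --increments '[[[-0.001, 0, 0.03], 0], [[-0.001, 0, 0.05], 0], [[-0.001, 0, 0.056], 0], [[-0.001, 0, 0.0588], 0], [[-0.001, 0, 0.0588], 0], [[-0.001, 0, 0.0588], 0]]'

```text
time_s: 5.95
position: [0.5428, -0.022, 0.0113]
eef_rot: [0.724, 0.69, 0.001, 0.001]
wrist_force: [0.3, 0.0, -2.0]
gripper_width: 0.493
grip_force: 44.8
```

Emit:
move_arm --increments '[[[0, 0, 0], 0], [[0, 0, 0], 0], [[0, 0, 0], 0], [[0, 0, 0], 0], [[0, 0, 0], 0]]' --claw 0.05 --squeeze 20

```text
time_s: 6.45
position: [0.5422, -0.0221, 0.0101]
eef_rot: [0.724, 0.69, -0.0, 0.0]
wrist_force: [-0.4, 0.2, -2.3]
gripper_width: 0.588
grip_force: 4.5
```

Run:
```python
from h import *
s=sense(); print(s['gripper_width']*85.4,s['grip_force'],s['wrist_force'],s['position'])
im,d=capture('wrist'); save('w3.png',im,1.2)
```

```text
50.23625531239315 4.5189961296273395 [-0.43767387  0.21573683 -2.28918678] [ 0.54216382 -0.02214548  0.01014674]
```

View pics/w3.png

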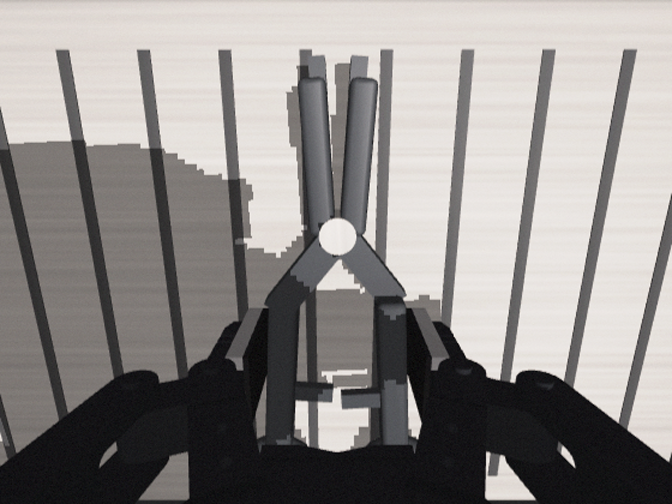

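The jaws spring apart as the grip eases: width 50 mm, with the handles still pushing 4.5 N. This ratchet has failed, so I set the forceps down here and release it fully.

Emit:
move_arm --increments '[[[0, 0, 0.001], 0], [[0, 0, 0.0015], 0]]'

```text
time_s: 6.7
position: [0.5422, -0.0222, 0.0087]
eef_rot: [0.724, 0.69, 0.0, 0.0]
wrist_force: [-3.7, -0.2, 5.2]
gripper_width: 0.581
grip_force: 4.9
```

Emit:
move_arm --increments '[[[0, 0, 0], 0], [[0, 0, 0], 0], [[0, 0, 0], 0], [[0, 0, 0], 0]]' --claw 0.072

```text
time_s: 7.1
position: [0.5422, -0.0221, 0.0086]
eef_rot: [0.724, 0.69, 0.0, 0.0]
wrist_force: [-0.4, 0.7, -0.4]
gripper_width: 0.844
grip_force: 0.0
```

Emit:
move_arm --increments '[[[0, 0, -0.02], 0], [[0, 0, -0.05], 0], [[0, 0, -0.09], 0], [[0, 0, -0.12], 0], [[0, 0, -0.12], 0], [[0, 0, -0.12], 0]]'

```text
time_s: 7.7
position: [0.5423, -0.0222, 0.1289]
eef_rot: [0.724, 0.69, 0.0, 0.0]
wrist_force: [1.0, 0.2, 0.7]
gripper_width: 0.845
grip_force: 0.0
```

Run:
```python
from h import *
C=cam('wrist'); im,d=capture('wrist'); save('w4.png',im,1.2); P=cloud('wrist',d,C)
c=np.array([.5343,-.0128]); a=np.radians(87.2); u=np.array([np.cos(a),np.sin(a)]); v=np.array([-u[1],u[0]])
q=P[...,:2]-c; X=q@u*1000; Y=q@v*1000; Z=P[...,2]*1000
m=(d>0)&(Z>15)&(Z<32)&(im.max(-1)<140)&(abs(X)<110)&(abs(Y)<90)
print('x',X[m].min(),X[m].max(),'y',Y[m].min(),Y[m].max())
inc(.6397,.2599,.09,-3.6)
```

```text
x -89.97716131555931 82.26352764015198 y -53.37506692861653 37.95858457268884
pos [ 0.5419 -0.0221  0.1279] ang -2.8 inc [0.2865 0.084  0.0378] turn 0.014 t 7.75
```

View pics/w4.png

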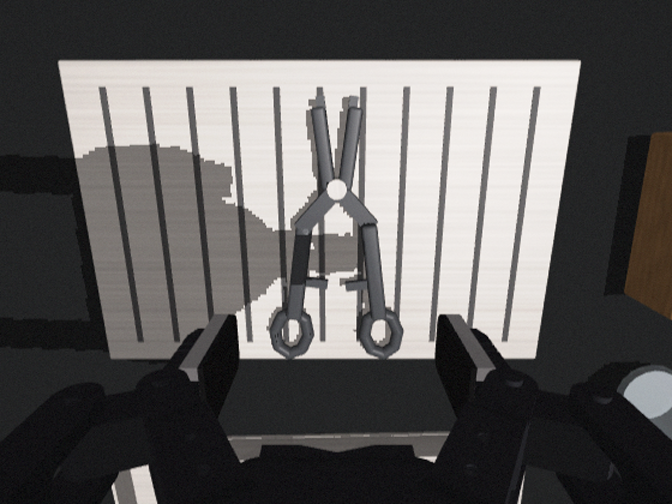

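It lies flat and open on the board, spread symmetrically about pixel (340,230). Next is the near lane.

Emit:
move_arm --increments '[[[0.045, -0.016, 0], 0.014], [[0.09, -0.033, 0], 0.014], [[0.135, -0.049, 0], 0.014], [[0.18, -0.065, 0], 0.014], [[0.225, -0.082, 0], 0.014], [[0.265, -0.096, 0.02], 0.014], [[0.289, -0.1049, 0.05], 0.014], [[0.289, -0.1049, 0.07], 0.014]]' --claw 0.065

```text
time_s: 8.55
position: [0.4492, 0.2737, 0.0553]
eef_rot: [0.728, 0.686, -0.002, -0.001]
wrist_force: [0.1, 0.1, -0.7]
gripper_width: 0.764
grip_force: 0.0
```

Emit:
move_arm --increments '[[[0, 0, 0], 0], [[0, 0, 0], 0], [[0, 0, 0], 0]]'

```text
time_s: 8.85
position: [0.4521, 0.2713, 0.0596]
eef_rot: [0.729, 0.684, 0.0, 0.0]
wrist_force: [-0.1, 0.5, 0.9]
gripper_width: 0.76
grip_force: 0.0
```

Run:
```python
from h import *
inc(.4512,.2717,.0098,-3.6)
```

```text
pos [0.4521 0.2713 0.0596] ang -3.65 inc [ 0.0003 -0.001   0.0498] turn -0.0008 t 8.85
```

Emit:
move_arm --increments '[[[0, -0.0006, 0.025], 0], [[0, -0.0006, 0.042], 0], [[0, -0.0006, 0.0498], 0], [[0, -0.0006, 0.0498], 0], [[0, -0.0006, 0.0498], 0]]'

```text
time_s: 9.35
position: [0.4515, 0.2717, 0.01]
eef_rot: [0.729, 0.684, 0.001, 0.0]
wrist_force: [0.1, -0.2, 0.1]
gripper_width: 0.759
grip_force: 0.0
```

Emit:
move_arm --increments '[[[0, 0, 0], 0], [[0, 0, 0], 0], [[0, 0, 0], 0], [[0, 0, 0], 0]]' --claw 0.03 --squeeze 25

```text
time_s: 9.75
position: [0.4514, 0.2719, 0.01]
eef_rot: [0.729, 0.685, 0.001, 0.0]
wrist_force: [-2.1, -1.5, 5.7]
gripper_width: 0.501
grip_force: 25.8
```

Emit:
move_arm --increments '[[[0, 0, -0.015], 0], [[0, 0, -0.04], 0], [[0, 0, -0.08], 0], [[0, 0, -0.11], 0], [[0, 0, -0.11], 0], [[0, 0, -0.11], 0]]' --squeeze 40

```text
time_s: 10.35
position: [0.451, 0.2718, 0.1198]
eef_rot: [0.729, 0.685, 0.001, 0.0]
wrist_force: [-0.2, -0.7, -2.7]
gripper_width: 0.49
grip_force: 43.3
```

Run:
```python
from h import *
s=sense(); print(s['gripper_width']*85.4,s['grip_force'],s['wrist_force'])
c=np.array([.5343,-.0128]); a=np.radians(87.2); u=np.array([np.cos(a),np.sin(a)]); v=np.array([-u[1],u[0]])
p=c-.008*u+.098*v; print(p); inc(p[0],p[1],.07,-2.8)
```

```text
41.87108601369498 43.2971978187561 [-0.18804079 -0.66769431 -2.73580184]
[ 0.4360262  -0.01600317]
pos [0.451  0.2718 0.1198] ang -3.6 inc [-0.2882  0.003   0.0496] turn -0.0139 t 10.35
```

Emit:
move_arm --increments '[[[-0.03, 0, 0], -0.003], [[-0.075, 0.001, 0], -0.006], [[-0.12, 0.001, 0], -0.01], [[-0.165, 0.002, 0], -0.014], [[-0.21, 0.002, 0.02], -0.014], [[-0.25, 0.003, 0.03], -0.014], [[-0.275, 0.003, 0.04], -0.014], [[-0.288, 0.003, 0.05], -0.014]]'

```text
time_s: 11.15
position: [0.4349, -0.0177, 0.0673]
eef_rot: [0.725, 0.689, -0.001, -0.001]
wrist_force: [0.4, 0.2, -2.3]
gripper_width: 0.494
grip_force: 43.3
```

Emit:
move_arm --increments '[[[0, 0, 0], 0], [[0, 0, 0], 0], [[0, 0, 0], 0]]'

```text
time_s: 11.45
position: [0.436, -0.015, 0.0691]
eef_rot: [0.724, 0.69, 0.0, -0.0]
wrist_force: [-0.1, -0.4, -2.2]
gripper_width: 0.492
grip_force: 43.3
```

Run:
```python
from h import *
inc(.436,-.016,.0100,-2.8)
```

```text
pos [ 0.436  -0.015   0.0691] ang -2.73 inc [-0.001  -0.      0.0591] turn 0.0012 t 11.45
```

Emit:
move_arm --increments '[[[-0.001, 0, 0.03], 0], [[-0.001, 0, 0.05], 0], [[-0.001, 0, 0.057], 0], [[-0.001, 0, 0.0595], 0], [[-0.001, 0, 0.0595], 0], [[-0.001, 0, 0.0595], 0]]'

```text
time_s: 12.05
position: [0.4364, -0.0165, 0.0102]
eef_rot: [0.724, 0.69, 0.0, 0.0]
wrist_force: [-0.3, 0.3, -2.3]
gripper_width: 0.496
grip_force: 43.5
```

Emit:
move_arm --increments '[[[0, 0, 0], 0], [[0, 0, 0], 0], [[0, 0, 0], 0], [[0, 0, 0], 0], [[0, 0, 0], 0]]' --claw 0.05 --squeeze 20

```text
time_s: 12.55
position: [0.4358, -0.017, 0.0093]
eef_rot: [0.724, 0.69, 0.0, 0.0]
wrist_force: [1.2, -0.3, -0.8]
gripper_width: 0.585
grip_force: 0.0
```

Grip force drops to 0 at 50 mm, so this one stays shut and belongs in the tray. I regrip and carry it there.

Emit:
move_arm --increments '[[[0, 0, 0], 0], [[0, 0, 0], 0], [[0, 0, 0], 0], [[0, 0, 0], 0]]' --claw 0.03 --squeeze 40

```text
time_s: 12.95
position: [0.4361, -0.017, 0.0098]
eef_rot: [0.724, 0.69, 0.0, 0.0]
wrist_force: [0.2, -0.2, 5.6]
gripper_width: 0.495
grip_force: 41.5
```

Emit:
move_arm --increments '[[[0, 0, -0.02], 0], [[0, 0, -0.06], 0], [[0, 0, -0.11], 0], [[-0.03, 0, -0.15], 0], [[-0.08, 0, -0.17], 0], [[-0.13, 0, -0.18], 0], [[-0.18, 0, -0.18], 0], [[-0.23, 0, -0.18], 0.02]]'

```text
time_s: 13.75
position: [0.4242, -0.244, 0.1897]
eef_rot: [0.731, 0.682, 0.0, 0.0]
wrist_force: [0.5, 0.9, -2.0]
gripper_width: 0.492
grip_force: 41.4
```

Emit:
move_arm --increments '[[[-0.03, 0, 0], 0], [[-0.035, 0, 0], 0], [[-0.035, 0, 0], 0], [[-0.035, 0, 0], 0]]'

```text
time_s: 14.15
position: [0.4224, -0.2761, 0.189]
eef_rot: [0.731, 0.683, 0.0, -0.0]
wrist_force: [0.1, 0.1, -1.6]
gripper_width: 0.497
grip_force: 41.3
```

```bash
cat > tray.py <<'E'
from h import *
s=sense(); print(s['gripper_width']*85.4,s['grip_force'],s['wrist_force'],s['position'])
C=cam('wrist'); im,d=capture('wrist'); save('w5.png',im,1.2); P=cloud('wrist',d,C); np.savez('w5.npz',im=im,d=d,P=P)
m=masks_of('wrist','tray')
for k in m:
    r=k['region']&(d>0); p=P[r]; p=p[(p[:,2]>-.003)&(p[:,2]<.03)]; print(k['score'],np.round(k['bbox']),cv2.minAreaRect(p[:,:2].astype(np.float32)*1000))
Z=P[...,2]; w=(d>0)&(abs(Z-.026)<.004)&(abs(P[...,1]+.28)<.13)&(abs(P[...,0]-.519)<.19)
p=P[w]; print(len(p),cv2.minAreaRect(p[:,:2].astype(np.float32)*1000)); 
inc(.4236,-.2824,.03,-4)
E
python3 tray.py
```

```text
42.4863111091582 41.32316708564758 [ 0.12507678  0.06109793 -1.62189303] [ 0.42237711 -0.27609486  0.18904907]
0.95 [381. 179. 356. 230.] ((524.7260131835938, -286.9808654785156), (217.86251831054688, 338.255859375), 88.2490005493164)
3687 ((516.8248901367188, -280.823974609375), (200.4893035888672, 310.6046142578125), 88.52057647705078)
pos [ 0.4226 -0.2758  0.1893] ang -3.87 inc [-0.0065  0.0014  0.1593] turn 0.0024 t 14.25
```

View pics/w5.png

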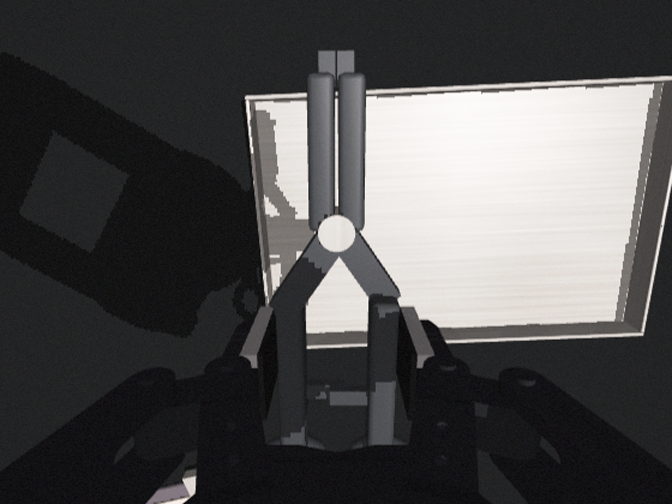

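The tray shows clearly (walls in the enlarged picture from (247,97) to (640,335)) and the forceps is shut in the grip. I lower it into the near lane.

Emit:
move_arm --increments '[[[-0.0104, 0.0027, 0.03], -0.04], [[-0.0104, 0.0027, 0.07], -0.042], [[-0.0104, 0.0027, 0.11], -0.042], [[-0.0104, 0.0027, 0.135], -0.042], [[-0.0104, 0.0027, 0.135], -0.042], [[-0.0104, 0.0027, 0.135], -0.042]]'

```text
time_s: 14.85
position: [0.4248, -0.287, 0.0553]
eef_rot: [0.716, 0.698, 0.0, 0.0]
wrist_force: [0.7, 0.9, -0.6]
gripper_width: 0.493
grip_force: 41.4
```

Run:
```python
from h import *
inc(.4246,-.2864,.0048,-1.5)
```

```text
pos [ 0.4248 -0.287   0.0553] ang -1.48 inc [ 0.0006 -0.0002  0.0505] turn 0.0004 t 14.85
```

Emit:
move_arm --increments '[[[0, 0, 0.025], 0], [[0, 0, 0.04], 0], [[0, 0, 0.047], 0], [[0, 0, 0.05], 0], [[0, 0, 0.0505], 0], [[0, 0, 0.0505], 0]]'

```text
time_s: 15.45
position: [0.4248, -0.2878, 0.0048]
eef_rot: [0.717, 0.698, 0.0, 0.001]
wrist_force: [-0.2, 1.2, 2.6]
gripper_width: 0.498
grip_force: 41.8
```

Emit:
move_arm --increments '[[[0, 0, 0], 0], [[0, 0, 0], 0], [[0, 0, 0], 0]]' --claw 0.06

```text
time_s: 15.75
position: [0.4244, -0.2876, 0.004]
eef_rot: [0.717, 0.698, 0.0, 0.0]
wrist_force: [0.6, -0.9, 0.2]
gripper_width: 0.699
grip_force: 0.0
```

Emit:
move_arm --increments '[[[0, 0, -0.02], 0], [[0, 0, -0.05], 0], [[0, 0, -0.1], 0], [[0, 0, -0.12], 0], [[0, 0, -0.12], 0]]'

```text
time_s: 16.25
position: [0.4255, -0.2883, 0.1276]
eef_rot: [0.717, 0.698, 0.0, 0.003]
wrist_force: [-0.2, 0.2, -0.6]
gripper_width: 0.705
grip_force: 0.0
```

Run:
```python
from h import *
C=cam('wrist'); im,d=capture('wrist'); save('w6.png',im,1.2); P=cloud('wrist',d,C)
c=np.array([.5168,-.2808]); a=np.radians(88.52); u=np.array([np.cos(a),np.sin(a)]); v=np.array([-u[1],u[0]])
q=P[...,:2]-c; X=q@u*1000; Y=q@v*1000; Z=P[...,2]*1000
m=(d>0)&(Z>14)&(Z<24)&(im.max(-1)<140)&(abs(X)<94)&(abs(Y-95)<50)
print('x',X[m].min(),X[m].max(),'y',Y[m].min(),Y[m].max(),np.median(Z[m]))
inc(.6397,.2599,.12,-3.6)
```

```text
x -90.11244122753664 84.1391219148623 y 57.876846440295786 124.06955869829858 18.412581754985375
pos [ 0.4249 -0.2879  0.1252] ang -1.54 inc [0.5533 0.2001 0.0048] turn 0.036 t 16.3
```

It lies shut and flat in the tray, 66 mm over the rings. Now the third forceps, in the far lane.

Emit:
move_arm --increments '[[[0.04, 0.0145, 0], 0.005], [[0.085, 0.031, 0], 0.01], [[0.13, 0.047, 0], 0.015], [[0.175, 0.063, 0], 0.02], [[0.22, 0.08, 0], 0.025], [[0.265, 0.096, 0], 0.03], [[0.31, 0.112, 0], 0.036], [[0.355, 0.128, 0], 0.036]]'

```text
time_s: 17.1
position: [0.5616, 0.066, 0.1222]
eef_rot: [0.729, 0.685, -0.001, -0.001]
wrist_force: [0.4, -0.6, -0.5]
gripper_width: 0.704
grip_force: 0.0
```

Emit:
move_arm --increments '[[[0.045, 0.0165, 0], 0], [[0.09, 0.033, 0], 0], [[0.135, 0.049, 0], 0], [[0.175, 0.063, 0], 0], [[0.198, 0.072, 0.02], 0], [[0.198, 0.072, 0.04], 0], [[0.198, 0.072, 0.06], 0], [[0.198, 0.072, 0.06], 0]]' --claw 0.065

```text
time_s: 17.9
position: [0.6441, 0.2566, 0.0588]
eef_rot: [0.729, 0.685, -0.003, -0.001]
wrist_force: [-0.6, -0.2, 0.2]
gripper_width: 0.763
grip_force: 0.0
```

Emit:
move_arm --increments '[[[0, 0, 0], 0], [[0, 0, 0], 0]]'

```text
time_s: 18.1
position: [0.6464, 0.257, 0.0647]
eef_rot: [0.729, 0.684, 0.0, 0.0]
wrist_force: [0.2, 0.5, 0.2]
gripper_width: 0.758
grip_force: 0.0
```

Run:
```python
from h import *
inc(.6397,.2599,.0098,-3.6)
```

```text
pos [0.6464 0.257  0.0647] ang -3.61 inc [ 0.0024 -0.0069  0.0549] turn -0.0002 t 18.1
```

Emit:
move_arm --increments '[[[0.0024, -0.0065, 0.01], 0], [[0.0024, -0.0065, 0.03], 0], [[0.0024, -0.0065, 0.048], 0], [[0.0024, -0.0065, 0.0545], 0], [[0.0024, -0.0065, 0.0545], 0], [[0.0024, -0.0065, 0.0545], 0]]'

```text
time_s: 18.7
position: [0.64, 0.26, 0.0098]
eef_rot: [0.729, 0.685, 0.0, 0.0]
wrist_force: [0.8, 0.5, -0.1]
gripper_width: 0.76
grip_force: 0.0
```

Emit:
move_arm --increments '[[[0, 0, 0], 0], [[0, 0, 0], 0], [[0, 0, 0], 0], [[0, 0, 0], 0]]' --claw 0.03 --squeeze 25

```text
time_s: 19.1
position: [0.6404, 0.26, 0.0105]
eef_rot: [0.729, 0.685, 0.001, 0.0]
wrist_force: [-0.4, -0.7, 6.1]
gripper_width: 0.501
grip_force: 26.4
```

Emit:
move_arm --increments '[[[0, 0, -0.015], 0], [[0, 0, -0.04], 0], [[0, 0, -0.08], 0], [[0, 0, -0.11], 0], [[0, 0, -0.11], 0], [[0, 0, -0.11], 0]]' --squeeze 40

```text
time_s: 19.7
position: [0.6398, 0.26, 0.1204]
eef_rot: [0.729, 0.685, 0.001, 0.0]
wrist_force: [-0.8, 1.0, -3.7]
gripper_width: 0.493
grip_force: 43.0
```

Run:
```python
from h import *
s=sense(); print(s['gripper_width']*85.4,s['grip_force'],s['wrist_force'])
inc(.436,-.016,.07,-2.8)
```

```text
42.05953181411347 43.000802993774414 [-0.81749424  0.97350831 -3.71538237]
pos [0.6398 0.26   0.1204] ang -3.6 inc [-0.2882 -0.1862  0.05  ] turn -0.0139 t 19.7
```

Emit:
move_arm --increments '[[[-0.03, -0.019, 0], -0.003], [[-0.065, -0.042, 0], -0.006], [[-0.1, -0.065, 0], -0.01], [[-0.14, -0.09, 0], -0.014], [[-0.18, -0.116, 0], -0.014], [[-0.22, -0.142, 0], -0.014], [[-0.26, -0.168, 0.01], -0.014], [[-0.285, -0.184, 0.03], -0.014]]'

```text
time_s: 20.5
position: [0.4365, -0.0147, 0.089]
eef_rot: [0.724, 0.689, 0.0, 0.0]
wrist_force: [0.3, 1.0, -2.2]
gripper_width: 0.494
grip_force: 43.0
```

Emit:
move_arm --increments '[[[-0.003, -0.002, 0.02], 0], [[-0.003, -0.002, 0.02], 0], [[-0.003, -0.002, 0.02], 0], [[-0.003, -0.002, 0.02], 0]]'

```text
time_s: 20.9
position: [0.4367, -0.0155, 0.0701]
eef_rot: [0.724, 0.69, 0.0, 0.0]
wrist_force: [0.2, 0.0, -0.8]
gripper_width: 0.494
grip_force: 43.0
```

Run:
```python
from h import *
inc(.436,-.016,.0098,-2.8)
```

```text
pos [ 0.4367 -0.0155  0.0701] ang -2.75 inc [-0.0006 -0.0006  0.0603] turn 0.0008 t 20.9
```

Emit:
move_arm --increments '[[[-0.0006, -0.0006, 0.03], 0], [[-0.0006, -0.0006, 0.05], 0], [[-0.0006, -0.0006, 0.057], 0], [[-0.0006, -0.0006, 0.06], 0], [[-0.0006, -0.0006, 0.06], 0], [[-0.0006, -0.0006, 0.06], 0]]'

```text
time_s: 21.5
position: [0.4364, -0.0162, 0.0106]
eef_rot: [0.724, 0.69, 0.001, 0.001]
wrist_force: [-1.3, 1.6, 5.3]
gripper_width: 0.497
grip_force: 43.7
```

Emit:
move_arm --increments '[[[0, 0, 0], 0], [[0, 0, 0], 0], [[0, 0, 0], 0], [[0, 0, 0], 0], [[0, 0, 0], 0]]' --claw 0.05 --squeeze 20

```text
time_s: 22.0
position: [0.4355, -0.0165, 0.0093]
eef_rot: [0.724, 0.69, -0.0, 0.0]
wrist_force: [0.4, -0.9, -0.1]
gripper_width: 0.588
grip_force: 0.0
```

This one also stays shut (grip force 0 at 50 mm), so it goes in the tray's middle lane.

Emit:
move_arm --increments '[[[0, 0, 0], 0], [[0, 0, 0], 0], [[0, 0, 0], 0], [[0, 0, 0], 0]]' --claw 0.03 --squeeze 40

```text
time_s: 22.4
position: [0.4358, -0.0166, 0.0098]
eef_rot: [0.724, 0.69, 0.0, 0.0]
wrist_force: [-0.5, -0.7, 5.9]
gripper_width: 0.495
grip_force: 41.4
```

Emit:
move_arm --increments '[[[0, 0, -0.02], 0], [[0, 0, -0.06], 0], [[0, 0, -0.1], 0], [[-0.03, 0.011, -0.12], 0], [[-0.07, 0.025, -0.12], -0.005], [[-0.115, 0.041, -0.12], -0.01], [[-0.16, 0.058, -0.12], -0.022], [[-0.205, 0.074, -0.12], -0.022]]'

```text
time_s: 23.2
position: [0.4995, -0.2268, 0.129]
eef_rot: [0.716, 0.698, 0.0, -0.0]
wrist_force: [1.2, 1.1, -1.1]
gripper_width: 0.491
grip_force: 41.3
```

Emit:
move_arm --increments '[[[-0.04, 0.014, 0], 0], [[-0.062, 0.023, 0.03], 0], [[-0.062, 0.023, 0.06], 0], [[-0.062, 0.023, 0.07], 0], [[-0.062, 0.023, 0.07], 0], [[-0.062, 0.023, 0.07], 0]]'

```text
time_s: 23.8
position: [0.5211, -0.2872, 0.0606]
eef_rot: [0.716, 0.698, 0.0, 0.001]
wrist_force: [0.2, -0.1, -1.1]
gripper_width: 0.494
grip_force: 41.2
```

Run:
```python
from h import *
s=sense(); print(s['gripper_width']*85.4,s['grip_force'],s['wrist_force'])
inc(.5196,-.2888,.0048,-1.5)
```

```text
42.16696180686203 41.24171733856201 [ 0.15951433 -0.07754687 -1.0785887 ]
pos [ 0.5211 -0.2872  0.0606] ang -1.5 inc [-0.0016 -0.0015  0.0558] turn -0.0 t 23.8
```

Emit:
move_arm --increments '[[[-0.001, -0.0015, 0.025], 0], [[-0.001, -0.0015, 0.045], 0], [[-0.001, -0.0015, 0.052], 0], [[-0.001, -0.0015, 0.055], 0], [[-0.001, -0.0015, 0.0558], 0], [[-0.001, -0.0015, 0.0558], 0]]'

```text
time_s: 24.4
position: [0.5198, -0.2886, 0.0048]
eef_rot: [0.716, 0.698, 0.0, 0.001]
wrist_force: [-0.3, -0.2, -1.6]
gripper_width: 0.497
grip_force: 41.3
```

Emit:
move_arm --increments '[[[0, 0, 0], 0], [[0, 0, 0], 0], [[0, 0, 0], 0]]' --claw 0.06

```text
time_s: 24.7
position: [0.5193, -0.2885, 0.0039]
eef_rot: [0.717, 0.698, 0.0, 0.0]
wrist_force: [-0.7, -0.6, -0.3]
gripper_width: 0.705
grip_force: 0.0
```

Emit:
move_arm --increments '[[[0, 0, -0.02], 0], [[0, 0, -0.05], 0], [[0, 0, -0.1], 0], [[0, 0, -0.15], 0], [[0, 0, -0.2], 0], [[0, 0, -0.22], 0], [[0, 0, -0.22], 0]]'

```text
time_s: 25.4
position: [0.5201, -0.289, 0.2278]
eef_rot: [0.717, 0.698, 0.001, 0.003]
wrist_force: [0.5, -0.5, -0.4]
gripper_width: 0.703
grip_force: 0.0
```

Run:
```python
from h import *
C=cam('wrist'); im,d=capture('wrist'); P=cloud('wrist',d,C); t,_=capture('top')
save('w7.png',np.vstack([im,cv2.resize(t[100:310,100:480],(560,310))]),.8)
c=np.array([.5168,-.2808]); a=np.radians(88.52); u=np.array([np.cos(a),np.sin(a)]); v=np.array([-u[1],u[0]])
q=P[...,:2]-c; X=q@u*1000; Y=q@v*1000; Z=P[...,2]*1000
for L in (92,-3):
    m=(d>0)&(Z>14)&(Z<24)&(im.max(-1)<140)&(abs(X)<94)&(abs(Y-L)<46)
    print('x',X[m].min(),X[m].max(),'y',Y[m].min(),Y[m].max(),np.median(Z[m]))
```

```text
x -89.50257955843531 84.24096744742536 y 58.20061595575328 124.24074539808475 18.396177878101327
x -88.50038803177584 85.04652326275547 y -36.08879485228407 29.237300213950355 18.336447376931407
```

View pics/w7.png

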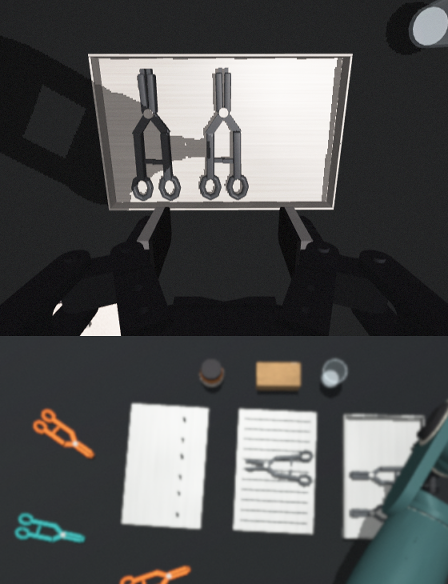

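The picture shows two shut forceps flat in the tray at (150,135) and (223,135), and the open one flat on the board at (278,467). The holder is empty, the bystanders and decoys are in place, and the robot is clear of everything. I hand the job in.

```bash
python3 -c "
from cell import *
print(hand_in())"
```

```text
the job is handed in; nothing more can be done
None
```

The job is handed in at about 25.5 s: the middle forceps sprang open and lies flat on the board, and the near and far ones stayed shut and lie flat in the tray; the jar, beaker and box were not touched.

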